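# Slide the tilt stage to its index and hold a sample slide flush on it

### The job

Slide the stage carriage along its track by the black fin until the fin stands centred between the two prongs of the red clip. Then pick up the white sample slide by its blue rib, tilt it to match the sloping grey stage face, and press it flush and square onto the face, centred within the yellow corner marks; finish while still gripping it and pressing it firmly there, with the carriage still at the clip. Leave the bottle, the tape roll and the whetstone where they are.

Things in the scene. Friction and masses are not known exactly. Their poses are not given: they have to be found in the camera images.
- track: Dark steel linear track fixed to the worktop; base 140 mm (x, from -80 to +60) x 280 mm (y) x 12 mm, end blocks 32 mm high. Origin on the worktop at mid-length; y runs along the track, away from the robot; -x is its front (the fin's side, toward the robot's left), z up. The carriage's centre travels from y = -80 to +80 mm.
- carriage_grip (a point): Top centre of the black upright fin on the aluminium carriage's front arm: 24 mm (x) x 14 mm (y) x 45 mm high, top 78 mm above the worktop, 85 mm in front (-x) of the carriage's centre. Axes as the track's. The carriage (96 mm long along y) slides along the track's y against about 4 N of friction and stays where it is left.
- index_clip: Red two-pronged clip, 34 mm (y) x 10 mm high, fixed on the front strip of the track (its top 22 mm above the worktop, below the fin's arm). Origin at the middle between the prongs, axes parallel to the track's. The carriage is at the index when carriage_grip has y = 0 in this clip's frame.
- stage_plate: Sloping grey plate, 80 x 80 x 10 mm, on the carriage. Origin: centre of its face, 88 mm above the worktop, 85 mm behind the fin; z: outward normal, y: along the track, x: up the slope. It slopes down toward the fin (-x) by 15 to 34 degrees (differs per start, clamped stiff). Yellow marks enclose 50 (x) x 60 (y) mm. Cheeks at y = 43 to 54 mm either side rise 6 mm above the face's centre.
- sample_slide: White rectangular sample slide, 50 mm (x) x 60 mm (y) x 6 mm, lying flat on the worktop, about 0.12 kg. A blue grip rib stands on its middle: 30 mm long (x), 12 mm thick (y), its top 40 mm above the slide's underside. Origin at the centre of the underside, z up out of the rib's top. On the stage its 60 mm side lies along the stage plate's y (either way round).
- white_bottle: White dropper bottle with a white cap, 27 mm across, 65 mm tall, loose; origin at the centre of its foot. Not to be disturbed.
- tape_roll: Roll of masking tape lying flat, 78 mm across, 19 mm high, loose; origin at the centre of its underside. Not to be disturbed.
- whetstone: Grey and brown whetstone, 28 x 100 x 14 mm (long side along its y), loose; origin at the centre of its underside. Not to be disturbed.
- carriage (a joint): Position of the carriage on its track: 0 to 0.16 m, 0 at the track's -y end, growing toward the track's +y.
Not all that is in view belongs to the job. What is meant by the sample_slide is not pink, purple or turquoise, and is the smaller of those in its own colour.

How it is judged:
On the way, in this order (a step that is already met when the one before it is completed fails the run):
1. the fin stands centred between the clip's prongs (within 6 mm) and the carriage is still, the slide still on the worktop (y of carriage_grip in the frame of index_clip between -0.006 and 0.006 m and velocity of joint carriage between -0.01 and 0.01 m/s and height (world z) of sample_slide below 0.01 m), for 0.2 s.
2. the slide is lifted clear of the worktop in the fingers (height (world z) of sample_slide above 0.03 m and contact force between the fingers and sample_slide above 1 N), for 0.2 s.
At the end, for the whole second after the job is handed in: Fin within 6 mm of the clip's middle; slide on the stage face: underside within 2.5 mm of it, parallel within 0.045 rad, square within 0.12 rad, centred within 8 mm each way, rib outward, at rest, gripped by the fingers (over 2 N) and pressed on the face with over 3 N (y of carriage_grip in the frame of index_clip between -0.006 and 0.006 m and angle between the z axis of sample_slide and the z axis of stage_plate, either way round below 0.045 rad and angle between sample_slide's own z axis and vertical below 0.8 rad and angle between the y axis of sample_slide and the y axis of stage_plate, either way round below 0.12 rad and x of sample_slide in the frame of stage_plate between -0.008 and 0.008 m and y of sample_slide in the frame of stage_plate between -0.008 and 0.008 m and z of sample_slide in the frame of stage_plate between -0.0025 and 0.0025 m and contact force between sample_slide and stage_plate above 3 N and contact force between the fingers and sample_slide above 2 N and linear speed of sample_slide below 0.01 m/s); the arm keeps its last pose, push and grip.
It fails at once if the bottle is pushed away (more than 25 mm) (distance of white_bottle from where it was at the start of the episode above 0.025 m).
It fails at once if the tape roll is pushed away (more than 25 mm) (distance of tape_roll from where it was at the start of the episode above 0.025 m).
It fails at once if the whetstone is pushed away (more than 25 mm) (distance of whetstone from where it was at the start of the episode above 0.025 m).
It fails at once if the bottle is knocked over (angle between white_bottle's own z axis and vertical above 0.5 rad).
It also fails if it takes over 56 s, if anything falls off the work surface, if the arm or the gripper's body presses on something with over 40 N, if the wrist force passes 120 N, or if a joint passes its speed limit or range.

### The arm

A 7-joint arm with a two-finger parallel gripper is mounted at the origin on a cart in front of the work surface, level with it; the furniture and walls round the work are solid. World frame = base frame: x ahead of the robot, y to its left, z up, the work surface at z = 0. Lengths are in m, angles in rad, forces in N, time in s.
With the tool pointing down it reaches from about 0.425 to 0.825 m from the base axis. Payload 3.6 kg.
Tool frame: the origin (TCP) lies where the fingers leave the gripper's body, on its centre line; the fingertips stand 73 mm ahead of it and the grasp point (between the pads) lies 54 mm ahead of it; z points along the fingers, y is the line along which they close (so a half turn about z gives the same grasp; the last joint's range is limited). The gripper opens to 85 mm and grips with 20 to 120 N. Pads are 22 mm wide; open, the fingers measure 114 mm over their backs; the gripper's body (76 mm by 85 mm) begins 54 mm behind the grasp point. The pads swing forward as they close: fully open they stand 13 mm farther back than shut.
Start: joints at [-1.169, 0.615, -0.013, 1.423, 0.008, 1.103, -0.04], TCP at [0.27, 0.591, 0.304] pointing down, gripper open.
Joint ranges: [-3.12, 3.12], [-0.3, 2.06], [-1.34, 1.32], [0.26, 2.42], [-1.36, 4.5], [0.01, 1.98], [-2.84, 2.84]. Speed limits (rad/s): [2.79, 2.79, 3.14, 3.14, 3.14, 3.14, 3.14].

### API

Orientations are given as a unit quaternion [x, y, z, w].
In Python, from station import arm, snapshot, camera_info, ticket gives the robot as it stands. Calls block until the motion is done:
- arm.movep(position, orientation): joint-space move of the TCP to a pose.
- arm.line_to(position, velocity=0.15, ori=None): straight line of the TCP; ori=None keeps the orientation; velocity is the mean speed in m/s.
- arm.move_j(angles): joint-space move.
- arm.move_gripper(opening, effort=None): opening from 0.0 (shut) to 1.0 (fully open); effort is the grip in N (None keeps the last); returns when the fingers have stopped.
- arm.pause(seconds).
- arm.ik(position, orientation): joint angles nearest the present ones, or None.
- snapshot(name): name is "scene" or "top"; returns the picture (480x640x3 uint8, blue, green, red); there is no depth.
- camera_info(name): a dict with "fx", "fy", "cx", "cy" (pixels), "R" (3x3) and "t" (3): a world point X has camera coordinates R X + t. Camera axes: x right, y down, z forward; pixel columns grow to the right and rows downward; lengths in m; the calibration is good to about 2 mm. A picture is of the moment at which its call begins. camera_info takes no time and is no camera call.
A pose or a line that the arm cannot do raises arm.MotionError and nothing moves.
- ticket.finish_job(): hands the job in; it is judged then, once.
Readings, each from a call of its own:
- arm.read_time(): time.
- arm.read_joint_positions(): joint angles.
- arm.read_dq(): joint speeds.
- arm.read_effort(): joint torques, N m.
- arm.read_tool_pos(): TCP position.
- arm.read_eef_rot(): TCP orientation.
- arm.read_ft_force(): force on the tool from outside, world axes, zero at the start.
- arm.read_wrist_torque(): the same for the moment, N m.
- arm.read_opening(): opening from 0.0 (shut) to 1.0 (fully open).
- arm.read_finger_force(): force on a finger pad.
Only numpy, scipy, OpenCV 4.12 (cv2) and the standard library are available. Lean on these libraries where they do the work, as an engineer would, in place of code of your own. Each camera call takes 0.05 s, during which the arm holds its last target. There are 200 camera calls.

## Working session

There is one attempt and no reset: what is moved stays moved. The work goes in short steps, each a Python script; the robot and the scene stay as the last script left them, time stands still between calls to the robot, and variables do not carry over. Pictures are saved under pics/ and viewed, at most 10 in all, crops included, and the job is handed in when it is done.

```bash
mkdir -p pics; ls
python3 - <<'E'
from station import arm,snapshot,camera_info
import cv2
for n in("scene","top"):
    cv2.imwrite(f"pics/{n}0.png",snapshot(n)); c=camera_info(n); print(n,c)
print(arm.read_time(),arm.read_tool_pos(),arm.read_eef_rot())
E
```

```text
pics
scene {'fx': 546.0116862017227, 'fy': 546.0116862017227, 'cx': 317.4000327461719, 'cy': 233.32607575274477, 'R': array([[ 0.46381755, -0.8855988 ,  0.02424971],
       [-0.40601734, -0.23681373, -0.88264896],
       [ 0.78741552,  0.39954228, -0.46940683]]), 't': array([-0.42895129,  0.25474229,  0.77119749])}
top {'fx': 493.7088632249957, 'fy': 493.7088632249957, 'cx': 312.8906978630132, 'cy': 241.7283612799397, 'R': array([[-0.00960203, -0.99994788, -0.00347094],
       [-0.98427455,  0.01006369, -0.17635854],
       [ 0.17638427,  0.00172295, -0.98431988]]), 't': array([-0.16386227,  0.54741675,  1.10174976])}
0.1 [0.27004044 0.59069093 0.30284987] [ 2.12708720e-01  9.77114968e-01 -1.13970158e-03 -2.01645931e-04]
```

View pics/scene0.png

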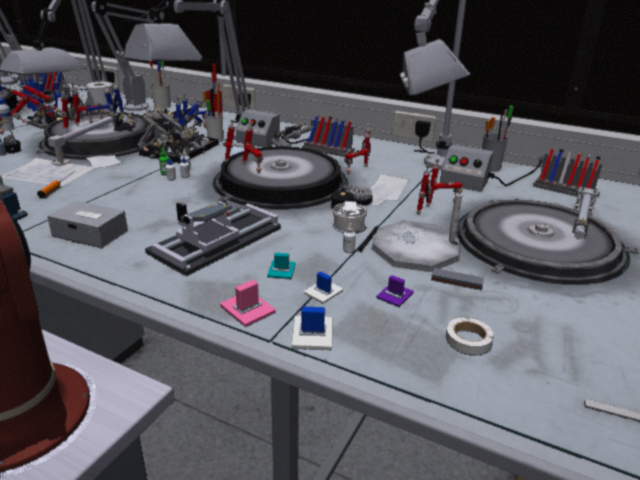

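View pics/top0.png

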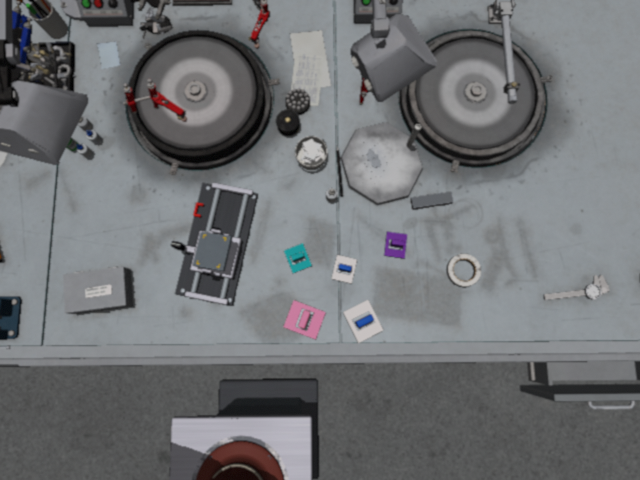

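The top view shows the track at about (217,245), with the fin at (180,246), the red clip at (199,210) and the stage at (213,252). There are two white slides, at (344,268) and (363,320). The one at (344,268) is the smaller, so it fits the description. The pink (305,319), turquoise (298,258) and purple (396,245) ones are ruled out by colour. The bottle is at (333,196), the whetstone at (432,200) and the tape roll at (464,270). I'll confirm the slide in an enlarged crop.

Run:
```python
import cv2,numpy as np
t=cv2.imread("pics/top0.png");s=cv2.imread("pics/scene0.png")
a=cv2.resize(t[175:310,165:265],(400,540),interpolation=cv2.INTER_CUBIC)
b=cv2.resize(t[240:350,315:395],(400,550),interpolation=cv2.INTER_CUBIC)[:540]
cv2.imwrite("pics/c1.png",np.hstack([a,b]))
cv2.imwrite("pics/c2.png",cv2.resize(s[190:280,140:290],(800,480),interpolation=cv2.INTER_CUBIC))
```

```text
(no output)
```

View pics/c1.png

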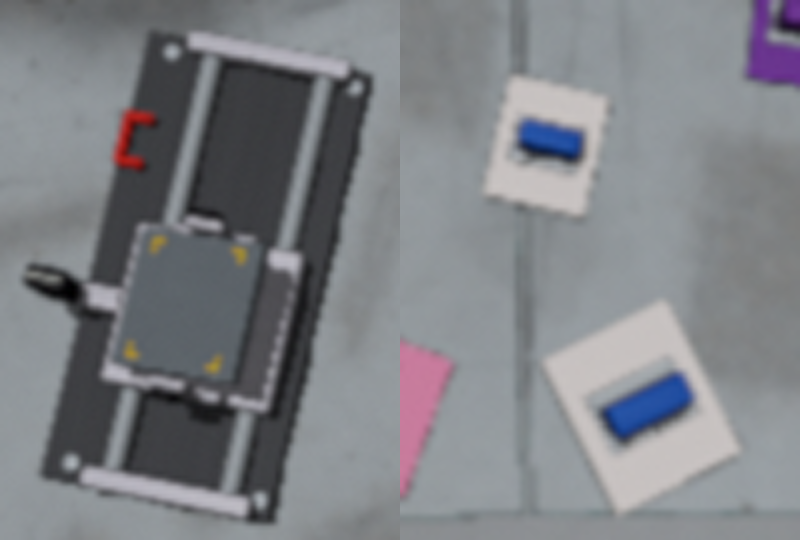

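View pics/c2.png

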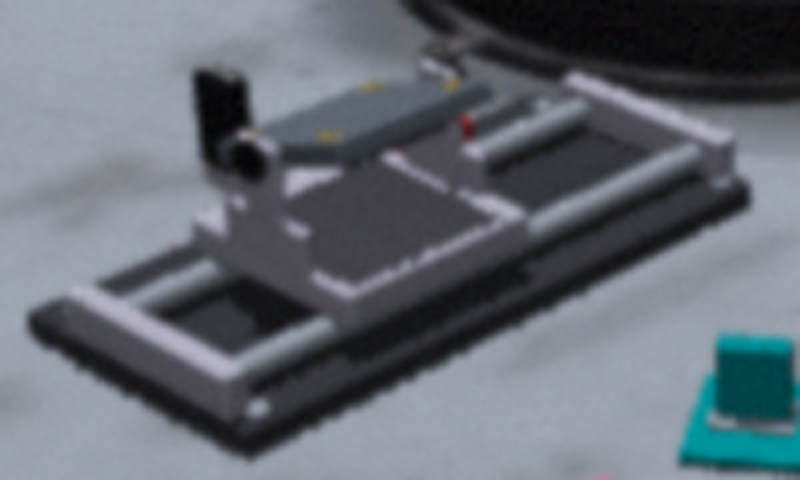

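The crops confirm the target. The slide at top (344,268) is white with a blue rib and clearly smaller than the white one at (363,320). The fin top is near top (176,244), the clip at (199,210), and four yellow marks show in both views. Next I'll measure.

```bash
cat > h.py <<'E'
import cv2,numpy as np
from station import arm,snapshot,camera_info
from scipy.spatial.transform import Rotation as Rn
C={n:camera_info(n) for n in("scene","top")}
def ray(n,p):
    c=C[n];d=c["R"].T@np.array([(p[0]-c["cx"])/c["fx"],(p[1]-c["cy"])/c["fy"],1]);return -c["R"].T@c["t"],d
def plane(n,p,z):
    o,d=ray(n,p);return o+d*(z-o[2])/d[2]
def proj(n,X):
    c=C[n];q=c["R"]@X+c["t"];return np.array([c["fx"]*q[0]/q[2]+c["cx"],c["fy"]*q[1]/q[2]+c["cy"]])
def tri(pt,ps):
    P=[np.array([[C[n]["fx"],0,C[n]["cx"]],[0,C[n]["fy"],C[n]["cy"]],[0,0,1]])@np.c_[C[n]["R"],C[n]["t"]] for n in("top","scene")]
    X=cv2.triangulatePoints(P[0],P[1],np.array(pt,float),np.array(ps,float))[:,0];return X[:3]/X[3]
def blobs(img,lo,hi,roi,amin=3):
    x0,y0,x1,y1=roi;m=cv2.inRange(cv2.cvtColor(img[y0:y1,x0:x1],cv2.COLOR_BGR2HSV),lo,hi)
    n,l,s,c=cv2.connectedComponentsWithStats(m);return [(s[i,4],c[i]+[x0,y0]) for i in range(1,n) if s[i,4]>=amin],m
E
python3 - <<'E'
from h import *
np.set_printoptions(precision=4,suppress=True)
t=cv2.imread("pics/top0.png");s=cv2.imread("pics/scene0.png")
for n,im,roi in(("top",t,(165,175,265,310)),("scene",s,(140,190,290,280))):
    print(n,"yellow",blobs(im,(15,80,60),(35,255,255),roi,2)[0])
    print(n,"red",blobs(im,(0,120,60),(8,255,255),roi,2)[0])
# track
b,m=blobs(t,(0,0,0),(179,255,85),(165,175,265,310),1)
m=cv2.morphologyEx(m,cv2.MORPH_OPEN,np.ones((3,3)));pts=np.argwhere(m)[:,::-1]+[165,175]
pts=pts[pts[:,0]>188-(pts[:,1]-210)*.2-8]
W=np.array([plane("top",p,.012)[:2] for p in pts]).astype(np.float32)*1000
print("track",cv2.minAreaRect(W),cv2.boxPoints(cv2.minAreaRect(W)))
# slide
b,m=blobs(t,(0,0,185),(179,40,255),(325,245,365,290),1)
b2,mb=blobs(t,(100,120,40),(130,255,255),(325,245,365,290),3)
print("rib",b2); M=m|mb
M=cv2.morphologyEx(M,cv2.MORPH_CLOSE,np.ones((5,5)))
p=np.argwhere(M)[:,::-1]+[325,245]
W=np.array([plane("top",q,.006)[:2] for q in p]).astype(np.float32)*1000;r=cv2.minAreaRect(W);print("slide",r)
p=np.argwhere(mb)[:,::-1]+[325,245]
W=np.array([plane("top",q,.04)[:2] for q in p]).astype(np.float32)*1000;print("ribtop",cv2.minAreaRect(W))
# fin
for n,im,roi in(("top",t,(165,235,190,258)),("scene",s,(172,198,192,224))):
    g=cv2.cvtColor(im,cv2.COLOR_BGR2GRAY);x0,y0,x1,y1=roi;print(n);print(g[y0:y1,x0:x1])
E
```

```text
top yellow [(np.int32(10), array([204. , 235.1])), (np.int32(12), array([224.5   , 238.3333])), (np.int32(11), array([197.2727, 262.4545])), (np.int32(10), array([218. , 265.9]))]
top red [(np.int32(64), array([197.2812, 209.25  ]))]
scene yellow [(np.int32(3), array([224.3333, 205.3333]))]
scene red []
track ((555.05126953125, 75.55354309082031), (171.32516479492188, 278.78900146484375), 77.92536163330078) [[400.8213  20.9455]
 [673.4424 -37.3732]
 [709.2812 130.1616]
 [436.6601 188.4803]]
rib [(np.int32(63), array([344.6032, 267.6508]))]
slide ((487.1999816894531, -242.81124877929688), (45.79547119140625, 56.079833984375), 76.2021484375)
ribtop ((485.44012451171875, -242.09359741210938), (27.24687385559082, 12.410599708557129), 78.02874755859375)
top
[[127 126 126 127 128 131 130 132 132 133 134 134 135 135 136 135 136 138
  138 140 141 143 143 130 100]
 [128 128 130 130 132 133 133 133 133 135 137 138 138 140 140 138 140 141
  142 143 144 147 145 127  93]
 [130 132 133 133 135 135 135 134 134 134 136 138 141 141 141 140 142 144
  146 145 146 149 145 120  86]
 [131 134 136 136 137 
[... 3595 characters left out ...]
 122 118
  112 103]
 [157 159 160 159 139  78  22  12  20  34  52  58  59  74  79  99 131 142
  134 117]
 [159 158 161 159 144  87  31  14  26  45  51  42  25  19  24  50  94 138
  150 130]
 [158 160 159 157 142  91  35  13  20  40  41  26  12  12   7  21  46  90
  120 112]
 [154 156 157 155 142 100  47  18  21  36  38  25  15   7   9   8  23  47
   77  84]
 [152 153 154 150 145 121  72  37  25  32  33  23   8   9   5   5  11  32
   61  76]
 [149 149 149 146 140 128  93  62  43  36  31  29  23  12   8   8  12  31
   60  76]
 [144 144 141 142 142 127 101  77  65  60  48  46  41  22  15  10  17  35
   63  80]
 [140 139 138 138 137 129 112  90  77  73  70  72  63  47  32  25  32  51
   72  80]]
```

```bash
cat >> h.py <<'E'
def yel(im):
    f=im.astype(float);return np.clip(np.minimum(f[...,1],f[...,2])-f[...,0]-(0),0,None)
def wcent(w,p,r):
    x,y=int(round(p[0])),int(round(p[1]));a=w[y-r:y+r+1,x-r:x+r+1].copy();Y,X=np.mgrid[y-r:y+r+1,x-r:x+r+1]
    return np.array([(a*X).sum(),(a*Y).sum()])/a.sum()
E
python3 - <<'E'
from h import *
np.set_printoptions(precision=4,suppress=True,linewidth=200)
t=cv2.imread("pics/top0.png");s=cv2.imread("pics/scene0.png")
wt=np.clip(yel(t)-8,0,None);ws=np.clip(yel(s)-8,0,None)
tp=[wcent(wt,p,4) for p in((204,235),(224.5,238.3),(197.3,262.5),(218,266))]
w=[plane("top",p,.088) for p in tp]
for p,q in zip(tp,w): print(p,q,proj("scene",q))
w=np.array(w);print("centre",w.mean(0),"yaw y", np.degrees(np.arctan2(*(w[0]+w[1]-w[2]-w[3])[1::-1])))
print(ws[198:224,180:234].astype(int))
rb=np.clip(t[...,2].astype(float)-t[...,1]-20,0,None);print("clip",wcent(rb,(197.3,209.3),8),plane("top",wcent(rb,(197.3,209.3),8),.022))
print("fin",plane("top",(176.5,244.5),.078))
E
```

```text
[203.8705 235.299 ] [0.5559 0.0763 0.088 ] [209.5828 202.9219]
[224.5759 238.1655] [0.5488 0.0295 0.088 ] [225.1347 208.7877]
[197.2734 262.434 ] [0.4943 0.0893 0.088 ] [186.6212 212.1539]
[218.0914 265.8848] [0.4861 0.0426 0.088 ] [201.8575 218.6439]
centre [0.5213 0.0594 0.088 ] yaw y -11.820182087428275
[[0 0 0 ... 0 0 0]
 [0 0 0 ... 0 0 0]
 [0 0 0 ... 0 0 0]
 ...
 [0 0 0 ... 0 0 0]
 [0 0 0 ... 0 0 0]
 [0 0 0 ... 0 0 0]]
clip [197.0898 209.1256] [0.6333 0.1096 0.022 ]
fin [0.5372 0.1401 0.078 ]
```

Run:
```python
from h import *
np.set_printoptions(precision=4,suppress=True,linewidth=200)
t=cv2.imread("pics/top0.png");s=cv2.imread("pics/scene0.png")
wt=np.clip(yel(t)-8,0,None);ws=np.clip(yel(s)-8,0,None)
tp=[wcent(wt,p,4) for p in((204,235),(224.5,238.3),(197.3,262.5),(218,266))]
sp=[wcent(ws,p,r) for p,r in(((209.8,206.5),4),((224.8,205.9),4),((187.8,215.3),3),((201.9,215.7),4))]
X=np.array([tri(a,b) for a,b in zip(tp,sp)])
for a,x in zip(sp,X): print(a,x,proj("scene",x)-a)
print("mean",X.mean(0));ux=(X[1]+X[3]-X[0]-X[2])/2;uy=(X[0]+X[1]-X[2]-X[3])/2
print("ux",ux,np.linalg.norm(ux),"slope",np.degrees(np.arctan2(ux[2],np.hypot(*ux[:2]))),"uy",uy,np.linalg.norm(uy))
for i,j in((0,1),(2,3)): d=X[j]-X[i];print(np.linalg.norm(d),np.degrees(np.arctan2(d[2],np.hypot(*d[:2]))))
print(ws[200:222,180:206].astype(int).tolist())
```

```text
[208.9211 206.    ] [0.5571 0.0789 0.0795] [ 0.307  -0.0028]
[224.2706 205.5059] [0.5466 0.0286 0.0969] [ 0.3548 -0.0082]
[nan nan] [nan nan nan] [nan nan]
[201.0685 215.1096] [0.4844 0.0415 0.0972] [ 0.3509 -0.0008]
mean [nan nan nan]
ux [nan nan nan] nan slope nan uy [nan nan nan] nan
0.05429986884453791 18.748649355474154
nan nan
[[0, 0, 0, 0, 0, 0, 0, 0, 0, 0, 0, 0, 0, 0, 0, 0, 0, 0, 0, 0, 0, 0, 0, 0, 0, 0], [0, 0, 0, 0, 0, 0, 0, 0, 0, 0, 0, 0, 0, 0, 0, 0, 0, 0, 0, 0, 0, 0, 0, 0, 0, 0], [0, 0, 0, 0, 0, 0, 0, 0, 0, 0, 0, 0, 0, 0, 0, 0, 0, 0, 0, 0, 0, 0, 0, 0, 0, 0], [0, 0, 0, 0, 0, 0, 0, 0, 0, 0, 0, 0, 0, 0, 0, 0, 0, 0, 0, 0, 0, 0, 0, 0, 0, 0], [0, 0, 0, 0, 0, 0, 0, 0, 0, 0, 0, 0, 0, 0, 0, 0, 0, 0, 0, 0, 0, 0, 0, 0, 0, 0], [0, 0, 0, 0, 0, 0, 0, 0, 0, 0, 0, 0, 0, 0, 0, 0, 0, 0, 0, 0, 0, 0, 0, 0, 0, 0], [0, 0, 0, 0, 0, 0, 0, 0, 0, 0, 0, 0, 0, 0, 0, 0, 0, 0, 0, 0, 0, 0, 0, 0, 0, 0], [0, 0, 0, 0, 0, 0, 0, 0, 0, 0, 0, 0, 0, 0, 0, 0, 0, 0, 0, 0, 0, 0, 0, 0, 0, 0], [0, 0, 0, 0, 0, 0, 0, 0, 0, 0, 0, 0, 0, 0, 0, 0, 0, 0, 0, 0, 0, 0, 0, 0, 0, 0], [0, 0, 0, 0, 0, 0, 0, 0, 0, 0, 0, 0, 0, 0, 0
[... 411 characters left out ...]
0, 0, 0, 0, 0, 0, 0, 0], [0, 0, 0, 0, 0, 0, 0, 0, 0, 0, 0, 0, 0, 0, 0, 0, 0, 0, 0, 0, 20, 23, 14, 8, 0, 0], [0, 0, 0, 0, 0, 0, 0, 0, 0, 0, 0, 0, 0, 0, 0, 0, 0, 0, 0, 0, 5, 3, 0, 0, 0, 0], [0, 0, 0, 0, 0, 0, 0, 0, 0, 0, 0, 0, 0, 0, 0, 0, 0, 0, 0, 0, 0, 0, 0, 0, 0, 0], [0, 0, 0, 0, 0, 0, 0, 0, 0, 0, 0, 0, 0, 0, 0, 0, 0, 0, 0, 0, 0, 0, 0, 0, 0, 0], [0, 0, 0, 0, 0, 0, 0, 0, 0, 0, 0, 0, 0, 0, 0, 0, 0, 0, 0, 0, 0, 0, 0, 0, 0, 0], [0, 0, 0, 0, 0, 0, 0, 0, 0, 0, 0, 0, 0, 0, 0, 0, 0, 0, 0, 0, 0, 0, 0, 0, 0, 0], [0, 0, 0, 0, 0, 0, 0, 0, 0, 0, 0, 0, 0, 0, 0, 0, 0, 0, 0, 0, 0, 0, 0, 0, 0, 0]]h.py:21: RuntimeWarning: invalid value encountered in divide
  return np.array([(a*X).sum(),(a*Y).sum()])/a.sum()
```

Mark height averages 0.088 m as specified, and the slope is about 18.7°. The fin predicted from the stage centre is (0.539,0.143), which agrees with the direct view to 3 mm. Carriage travel needed is about 99.5 mm. I'll act now.

```bash
cat >> h.py <<'E'
YAW=np.radians(-12.0)
Y=np.array([np.cos(YAW),np.sin(YAW),0]);Xt=np.array([Y[1],-Y[0],0])
Xt=np.array([np.sin(-YAW)*-1,-np.cos(YAW),0])
def quat(tilt=0,flip=1,yaw=YAW):
    y=np.array([np.cos(yaw),np.sin(yaw),0]);x=np.array([y[1],-y[0],0])  # track-like x (right-handed: x=y rotated -90)
    n=np.cos(tilt)*np.array([0,0,1])-np.sin(tilt)*x
    ty=flip*y;tz=-n;return Rn.from_matrix(np.c_[np.cross(ty,tz),ty,tz]).as_quat(),n
E
python3 - <<'E'
from h import *
np.set_printoptions(precision=3,suppress=True)
fin=np.array([.538,.1425,0])
for f in(1,-1):
    for nm,p,ti in(("fin",fin+[0,0,.12],0),("fin2",fin+[0,0,.12]+.0995*Y,0),("slide",(.4865,-.2425,.084),0),("stage",np.array([.618,.039,.088])+.084*quat(.327)[1],.327)):
        print(f,nm,arm.ik(p,quat(ti,f)[0]))
E
```

```text
1 fin [-0.468  0.733  0.269  1.88  -0.335  0.573 -0.191]
1 fin2 [-0.391  0.835  0.295  1.61  -0.323  0.745 -0.158]
1 slide [ 0.317  0.772  0.164  1.929 -0.259  0.46   0.459]
1 stage [-0.522  0.83   0.497  1.572 -0.068  0.925 -0.314]
-1 fin [-0.034  0.753 -0.42   1.866  0.494  0.628  2.172]
-1 fin2 [ 0.029  0.857 -0.447  1.595  0.474  0.799  2.313]
-1 slide [ 0.72   0.813 -0.472  1.916  0.658  0.571  2.738]
-1 stage [-0.067  0.798 -0.319  1.555  0.587  1.073  2.266]
```

Run:
```python
from h import *
np.set_printoptions(precision=4,suppress=True)
fin=np.array([.538,.1425,0]);q=quat()[0]
arm.move_gripper(.6,40)
arm.movep(fin+[0,0,.22],q)
arm.line_to(fin+[0,0,.121],.12)
print(arm.read_ft_force());arm.move_gripper(0.,40)
print("grip",arm.read_opening(),arm.read_finger_force(),arm.read_tool_pos(),arm.read_ft_force())
arm.line_to(fin+[0,0,.121]+.0995*Y,.08);arm.pause(.2)
print(arm.read_tool_pos(),arm.read_ft_force(),arm.read_opening(),arm.read_time())
cv2.imwrite("pics/top1.png",snapshot("top"))
arm.move_gripper(.6);p=np.array(arm.read_tool_pos());arm.line_to(p+[0,0,.11],.15)
arm.movep([.487,-.2425,.2],q);arm.pause(.2)
for n in C: cv2.imwrite(f"pics/{n}2.png",snapshot(n))
print(arm.read_time())
t=cv2.imread("pics/top2.png");s=cv2.imread("pics/scene2.png")
cv2.imwrite("pics/c3.png",np.hstack([cv2.resize(t[165:300,165:265],(400,540),interpolation=2),cv2.resize(s[180:260,180:240],(400,540),interpolation=2)]))
```

```text
[ 0.0094 -0.0936 -0.327 ]
grip 0.15734448552957725 41.252431869506836 [0.5385 0.1425 0.1217] [ 0.2473 -0.7237  3.7041]
[0.635  0.1223 0.1218] [-1.8833  0.8826  6.1161] 0.15662078765604145 5.4333
8.5833
```

View pics/c3.png

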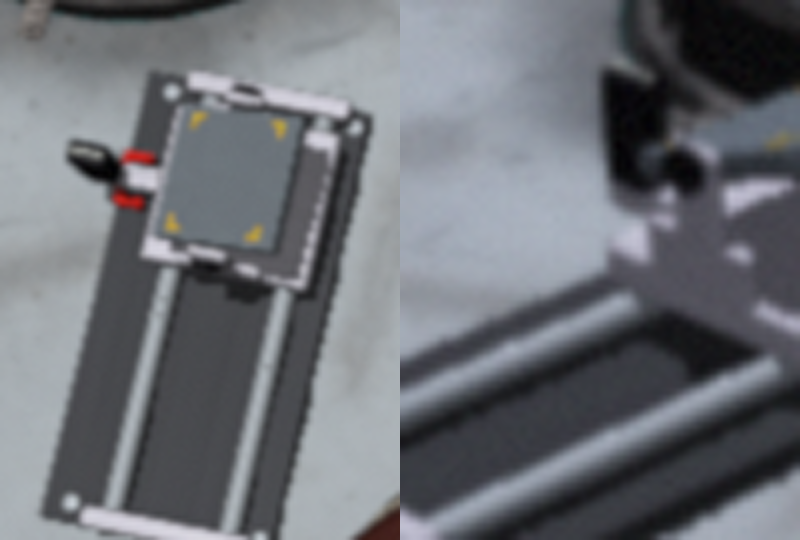

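The fin stands at crop (92,160) and its arm passes between the red prongs at crop (140,158) and (130,201). The scene view is partly blocked by the robot arm. I'll measure the residual numerically.

Run:
```python
from h import *
np.set_printoptions(precision=4,suppress=True)
t0=cv2.imread("pics/top0.png")
for nm in("top1","top2"):
    t=cv2.imread(f"pics/{nm}.png")
    print(nm,"red",[(b[0],b[1],plane("top",b[1],.022)) for b in blobs(t,(0,120,60),(8,255,255),(165,165,265,300),3)[0]])
t=cv2.imread("pics/top2.png");wt=np.clip(yel(t)-8,0,None)
g=[(165+x/4,165+y/4) for x,y in((197,121),(280,129),(172,222),(255,233))]
w=np.array([plane("top",wcent(wt,p,4),.088) for p in g]);c=w.mean(0);print("stage",c)
yd=(w[0]+w[1]-w[2]-w[3]);print("yaw",np.degrees(np.arctan2(yd[1],yd[0])),(np.array([.6333,.1096,0])-c)@Y)
print("travel",(c-[.5213,.0594,.088])@Y,(c-[.5213,.0594,.088])@Xt)
# clip outline from initial picture
b,m=blobs(t0,(0,120,60),(8,255,255),(185,195,210,225),1);p=np.argwhere(m)[:,::-1]+[185,195]
W=np.array([plane("top",q,.022) for q in p]);v=W@Y;print("clip extents y",v.min(),v.max(),(v.min()+v.max())/2,"c",c@Y,"track ends",)
b,m=blobs(t,(0,120,60),(8,255,255),(185,195,210,225),1);p=np.argwhere(m)[:,::-1]+[185,195]
W=np.array([plane("top",q,.022) for q in p]);v=W@Y;print("now",v.min(),v.max(),(v.min()+v.max())/2)
```

```text
top1 red [(np.int32(14), array([199.6429, 203.7143]), array([0.6467, 0.1038, 0.022 ])), (np.int32(20), array([196.65, 214.6 ]), array([0.6198, 0.1102, 0.022 ]))]
top2 red [(np.int32(19), array([199.6316, 203.6842]), array([0.6468, 0.1038, 0.022 ])), (np.int32(24), array([196.7083, 214.6667]), array([0.6196, 0.1101, 0.022 ])), (np.int32(26), array([261.6923, 297.4231]), array([ 0.4195, -0.0483,  0.022 ]))]
stage [0.6176 0.0391 0.088 ]
yaw -12.034884355135212 0.0007382353317911526
travel 0.09837712907134355 -0.00014403729606391534
clip extents y 0.5791546118900236 0.6138540563899367 0.5965043341399802 c 0.5959355188993015 track ends
now 0.5791546118900236 0.6143641004306301 0.5967593561603268
```

Clip middle against stage centre along the track differs by about 1 mm, so step 1 is met. Now I'll pick the slide.

Run:
```python
from h import *
np.set_printoptions(precision=4,suppress=True)
q=quat(yaw=np.radians(-12.5))[0];P=np.array([.4863,-.2425,0])
arm.move_gripper(.6,35)
arm.movep(P+[0,0,.16],q);arm.line_to(P+[0,0,.083],.1)
print(arm.read_tool_pos(),arm.read_ft_force());arm.move_gripper(0.,35)
print("grip",arm.read_opening(),arm.read_finger_force(),arm.read_ft_force())
arm.line_to(P+[0,0,.25],.12);arm.pause(.3);print(arm.read_opening(),arm.read_finger_force(),arm.read_ft_force(),arm.read_time())
qt,n=quat(np.radians(18.7))
c=np.array([.6176,.0391,.088])
arm.movep(P*[1,0,0]+[-.03,0.05,.33],quat()[0])
arm.movep([.42,.33,.30],qt);arm.pause(.2)
for k in C: cv2.imwrite(f"pics/{k}3.png",snapshot(k))
print(arm.read_tool_pos(),arm.read_time(),arm.read_ft_force(),arm.read_wrist_torque())
t=cv2.imread("pics/top3.png");s=cv2.imread("pics/scene3.png")
cv2.imwrite("pics/c4.png",np.hstack([cv2.resize(s[120:280,80:290],(800,600),interpolation=2)]))
```

```text
[ 0.4867 -0.2428  0.0836] [ 0.5461 -0.8635  0.3326]
grip 0.13409291826605274 35.29707491397858 [-0.2645 -0.0834  4.1885]
0.1300880093966456 34.60277438163757 [-0.1925 -0.5271 -1.3187] 12.275
[0.4207 0.3286 0.3005] 14.7833 [-0.2407  0.7488 -0.8901] [ 0.4134 -0.0886  0.0268]
```

View pics/c4.png

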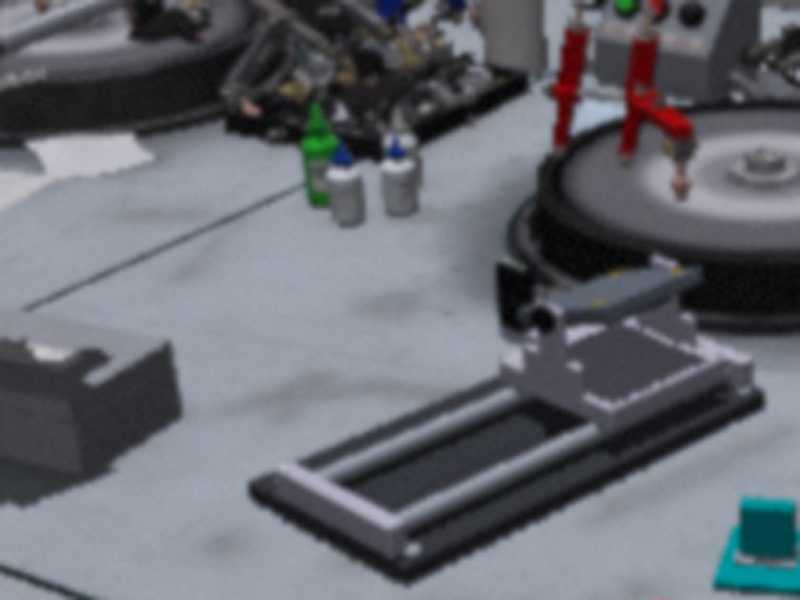

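The scene crop shows the stage unobstructed at the clip, with marks near full-frame (241,192), (259,191) and (237,199). I'll remeasure slope and centre, and find the held slide's offset.

Run:
```python
from h import *
np.set_printoptions(precision=4,suppress=True)
t=cv2.imread("pics/top3.png");s=cv2.imread("pics/scene3.png")
wt=np.clip(yel(t)-8,0,None);ws=np.clip(yel(s)-4,0,None)
g=[(165+x/4,165+y/4) for x,y in((197,121),(280,129),(172,222),(255,233))]
tp=[wcent(wt,p,4) for p in g]
sp=[wcent(ws,p,3) for p in((241.4,192.2),(259,190.9),(236.7,199.5))]
X=[tri(a,b) for a,b in zip([tp[0],tp[1],tp[3]],sp)]
for a,x in zip(sp,X): print(a,x,proj("scene",x)-a)
d=X[1]-X[0];print(np.linalg.norm(d),np.degrees(np.arctan2(d[2],np.hypot(*d[:2]))),"mid AD",(X[0]+X[2])/2)
# scene height-only estimates: offsets of each mark height from .088 using Y-fixed pair spacing
print(np.mean([plane("top",p,.088) for p in tp],0))
# slide in hand (top and scene)
for k,im in(("top",t),("scene",s)):
    print(k,[(b[0],b[1]) for b in blobs(im,(100,150,40),(130,255,255),(0,0,640,480),15)[0]], proj(k,np.array([.4207,.3286,.3005])-.054*quat(np.radians(18.7))[1]))
print(sp and [p for p in np.argwhere(ws[185:205,222:266]>0)+[185,222]].__len__())
for y in range(188,203): print(y,[(x,int(ws[y,x])) for x in range(222,266) if ws[y,x]>0])
```

```text
[241.197  192.0606] [0.6525 0.0585 0.0816] [ 0.4725 -0.0185]
[257.1889 191.7222] [0.6426 0.0079 0.0975] [ 0.2593 -0.0136]
[236.3857 200.5429] [0.5808 0.0213 0.0968] [ 0.3295 -0.0111]
0.05395492234987632 17.181606166957156 mid AD [0.6166 0.0399 0.0892]
[0.6176 0.0391 0.088 ]
top [(np.int32(384), array([21.2812, 33.0781])), (np.int32(16), array([ 78.9375, 146.6875])), (np.int32(137), array([ 60.146 , 292.9854])), (np.int32(108), array([364.1296, 320.7778]))] [ 57.9846 292.6886]
scene [(np.int32(18), array([28.6667, 82.9444])), (np.int32(58), array([117.9828,  98.1379])), (np.int32(47), array([108.9787,  99.0638])), (np.int32(22), array([  2.0455, 100.6818])), (np.int32(30), array([184.4333, 106.1333])), (np.int32(48), array([ 98.1875, 107.2083])), (np.int32(84), array([179.5357, 115.4167])), (np.int32(66), array([192.4697, 109.9545])), (np.int32(15), array([197.6   , 118.6667])), (np.int32(54), array([312.4259, 129.5556])), (np.int32(80), array([338.5125, 133.8875])), (np.int32(64), array([332.125 , 133.4062])), (np.int32(90), array([ 71.4444, 131.8667])), (np.int32(86), array([554.7791, 166.8837])), (np.int32(17), array([169.2941, 161.1765])), (np.int32(540), array([312.4981, 318.4815]))] [ 68.1147 130.4946]
24
188 []
189 []
190 []
191 [(240, 5), (241, 6), (242, 9), (243, 11), (244, 1), (257, 8), (258, 17)]
192 [(239, 1), (240, 17), (241, 21), (242, 13), (243, 8), (256, 19), (257, 27), (258, 19)]
193 [(240, 16), (241, 21), (242, 3)]
194 []
195 []
196 []
197 []
198 []
199 []
200 [(236, 7), (237, 20), (238, 5)]
201 [(235, 12), (236, 17), (237, 9)]
202 []
```

Run:
```python
from h import *
np.set_printoptions(precision=3,suppress=True)
q,n=quat(np.radians(18.2));c=np.array([.6173,.0394,.088])
arm.movep(c+n*.15,q);arm.line_to(c+n*.094,.08);arm.pause(.3)
f0=np.array(arm.read_ft_force());m0=np.array(arm.read_wrist_torque());print("free",f0,m0)
h=.094
while h>.076:
    h-=.001;arm.line_to(c+n*h,.02);arm.pause(.05)
    f=np.array(arm.read_ft_force())-f0;m=np.array(arm.read_wrist_torque())-m0
    d=(np.array(arm.read_tool_pos())-c)@n
    if f@n>1: print(round(h,4),d,"fn",f@n,"f",f,"mY",m@Y)
    if f@n>7: break
np.save("base.npy",[f0,m0,[h,0,0]]);print(arm.read_time(),arm.read_opening(),arm.read_finger_force())
for k in C: cv2.imwrite(f"pics/{k}4.png",snapshot(k))
s=cv2.imread("pics/scene4.png");t=cv2.imread("pics/top4.png")
cv2.imwrite("pics/c5.png",np.hstack([cv2.resize(s[155:215,210:280],(490,420),interpolation=2),cv2.resize(t[180:250,190:240],(300,420),interpolation=2)]))
```

```text
free [-0.221  0.332 -0.508] [ 0.392 -0.08  -0.046]
0.083 0.08393012926837498 fn 7.04969164575641 f [-0.732  1.237  7.073] mY -0.24333128152309427
20.475 0.13335444425572524 35.53444504737854
```

View pics/c5.png

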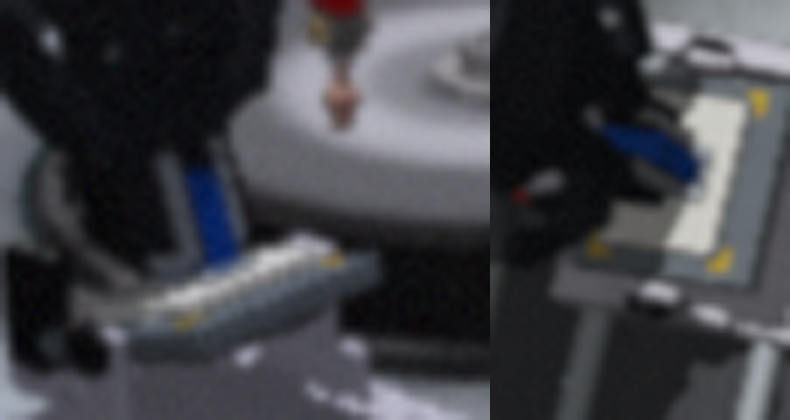

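The slide sits on the face inside the marks. In the right part of the crop its right edge runs from (740,100) to (715,250), between marks at (760,105) and (722,260). The moment suggests the upslope edge is bearing, so the stage is a bit steeper than my tilt. I'll check centring, then lift off and re-press at a few tilts.

Run:
```python
from h import *
np.set_printoptions(precision=4,suppress=True)
t=cv2.imread("pics/top4.png");c=np.array([.6173,.0394,.088])
q,n=quat(np.radians(18.7));e=np.cross(Y,n)
def face(p,h):
    o,d=ray("top",p);x=o+d*((c+h*n-o)@n)/(d@n)-c;return x@e,x@Y
wt=np.clip(yel(t)-8,0,None)
for p in((235.2,197.3),(228.5,223.3)): print("mark",wcent(wt,p,3),face(wcent(wt,p,3),0))
v=cv2.cvtColor(t,cv2.COLOR_BGR2GRAY)
m=cv2.inRange(t[180:250,190:240],(165,165,165),(255,255,255))
for y in range(198,221,3):
    r=v[y,222:238].astype(int);k=np.where((r[:-1]>=170)&(r[1:]<170))[0]
    if len(k): k=k[0];x=222+k+(r[k]-170)/(r[k]-r[k+1]);print(y,face((x,y),.006))
print("bottom edge", [face((x,y),.006) for x in(222,225) for y in range(215,228) if v[y,x]>=170>v[y+1,x]])
print("top edge", [face((x,y),.006) for x in(227,229) for y in range(190,205) if v[y,x]<170<=v[y+1,x]])
f0,m0,_=np.load("base.npy")
h=.083
for deg in(19.2,20.2):
    q,n=quat(np.radians(deg));e=np.cross(Y,n)
    arm.line_to(c+n*.088,.03,ori=q);arm.pause(.3)
    fb=np.array(arm.read_ft_force());mb=np.array(arm.read_wrist_torque());h=.085
    while h>.078:
        h-=.0005;arm.line_to(c+n*h,.03);arm.pause(.05)
        f=np.array(arm.read_ft_force())-fb;m=np.array(arm.read_wrist_torque())-mb
        if f@n>7: break
    print(deg,h,(np.array(arm.read_tool_pos())-c)@n,"fn",f@n,"fe",f@e,"mY",m@Y,"a",-(m@Y+.084*(f@e))/(f@n),arm.read_time())
```

```text
mark [234.4799 196.4928] (np.float64(0.027262758293296937), np.float64(0.0319292993387689))
mark [228.0915 223.1621] (np.float64(0.0271575326409409), np.float64(-0.031210083641843026))
198 (np.float64(0.024484358787582955), np.float64(0.0260804460223199))
201 (np.float64(0.02428492642176145), np.float64(0.018936387324358418))
204 (np.float64(0.024794058769205887), np.float64(0.011882395106175026))
207 (np.float64(0.02481654651618798), np.float64(0.004793458515136855))
210 (np.float64(0.024407184521782758), np.float64(-0.002327528007951512))
213 (np.float64(0.024075522692714277), np.float64(-0.0094259961727712))
216 (np.float64(0.024553499740965733), np.float64(-0.016417550598702667))
219 (np.float64(0.024415571027663622), np.float64(-0.023463620214524947))
bottom edge [(np.float64(0.0135743424349714), np.float64(-0.02707750762383726)), (np.float64(0.02173545691148684), np.float64(-0.02845872370485226))]
top edge [(np.float64(0.011607586975099449), np.float64(0.02954377296526499)), (np.float64(0.016701512308396928), np.float64(0.030055772595367767))]
19.2 0.083 0.08398214903360646 fn 7.551891940776806 fe 2.1409973066931074 mY -0.1345062770852197 a -0.006003462050641815 22.4167
20.2 0.0835 0.08443502310779565 fn 7.395505412514548 fe 1.1877112890679076 mY -0.05012088543521261 a -0.006713112908075229 23.9583
```

Centring is within 0.5 mm and the slide is square. Contact height against tilt forms a V, with the flush angle near 18.7°. I'll complete the V with finer steps.

Run:
```python
from h import *
c=np.array([.6173,.0394,.088])
for deg in(17.2,18.2,18.8,19.6):
    q,n=quat(np.radians(deg));e=np.cross(Y,n)
    arm.line_to(c+n*.087,.03,ori=q);arm.pause(.25)
    fb=np.array(arm.read_ft_force());mb=np.array(arm.read_wrist_torque());h=.0855;r=[]
    arm.line_to(c+n*h,.03)
    while h>.080:
        h-=.0003;arm.line_to(c+n*h,.03);arm.pause(.05)
        f=np.array(arm.read_ft_force())-fb;m=np.array(arm.read_wrist_torque())-mb
        r.append((h,f@n,(np.array(arm.read_tool_pos())-c)@n,m@Y,f@e))
        if f@n>7: break
    r=np.array(r);i=np.arange(len(r))
    print(deg,[np.round(np.interp([2,4,6],r[:,1],r[:,k]),5).tolist() for k in(0,2,3,4)],round(arm.read_time(),1),flush=True)
```

```text
17.2 [[0.08429, 0.08407, 0.0838], [0.08444, 0.0844, 0.08434], [-0.02839, -0.10463, -0.20528], [1.1444, 0.82447, 0.69053]] 26.9
18.2 [[0.08372, 0.08357, 0.08342], [0.084, 0.08397, 0.08393], [-0.10391, -0.13712, -0.16259], [0.31843, 0.84579, 1.38878]] 30.1
18.8 [[0.08368, 0.08329, 0.08291], [0.08395, 0.08387, 0.08386], [-0.06408, -0.13548, -0.18985], [1.06004, 2.01738, 2.55495]] 33.9
19.6 [[0.08402, 0.08384, 0.08362], [0.0843, 0.08425, 0.0842], [-0.05593, -0.07646, -0.10958], [-0.35023, 0.37122, 0.89808]] 36.8
```

The V minimum is at 18.6°. I'll do the final press there.

Run:
```python
from h import *
np.set_printoptions(precision=4,suppress=True)
c=np.array([.6173,.0394,.088]);q,n=quat(np.radians(18.6));e=np.cross(Y,n)
arm.line_to(c+n*.087,.03,ori=q);arm.pause(.25);fb=np.array(arm.read_ft_force())
h=.0845;arm.line_to(c+n*h,.03)
while h>.078:
    h-=.0005;arm.line_to(c+n*h,.03);arm.pause(.05);f=np.array(arm.read_ft_force())-fb
    if f@n>11: break
arm.pause(.6);f=np.array(arm.read_ft_force())-fb
p=np.array(arm.read_tool_pos())-c
print(h,f@n,f@e,f@Y,"tool",p@n,p@e,p@Y,arm.read_finger_force(),arm.read_opening(),arm.read_time())
R=Rn.from_quat(arm.read_eef_rot()).as_matrix();print("tilt",np.degrees(np.arccos(-R[2,2])))
for k in C: cv2.imwrite(f"pics/{k}5.png",snapshot(k))
t=cv2.imread("pics/top5.png");s=cv2.imread("pics/scene5.png")
v=cv2.cvtColor(t,cv2.COLOR_BGR2GRAY)
def face(p,hh):
    o,d=ray("top",p);x=o+d*((c+hh*n-o)@n)/(d@n)-c;return np.array([x@e,x@Y])
wt=np.clip(yel(t)-8,0,None)
for p0 in((235.2,197.3),(228.5,223.3)): print("mark",face(wcent(wt,p0,3),0))
for y in(200,208,216):
    r=v[y,222:238].astype(int);k=np.where((r[:-1]>=170)&(r[1:]<170))[0]
    if len(k): k=k[0];print(y,face((222+k+(r[k]-170)/(r[k]-r[k+1]),y),.006))
print("red",[(b[0],plane("top",b[1],.022)@Y) for b in blobs(t,(0,120,60),(8,255,255),(185,195,210,225),3)[0]])
cv2.imwrite("pics/c6.png",np.hstack([cv2.resize(s[155:215,210:280],(490,420),interpolation=2),cv2.resize(t[180:250,190:240],(300,420),interpolation=2)]))
```

```text
0.082 11.025229017190835 0.96478164366364 -3.32508903276033 tool 0.08382048537691249 3.863319405873952e-05 8.36994371884408e-05 36.164390444755554 0.13423417537814306 39.6583
tilt 18.562752344422346
mark [0.0273 0.0321]
mark [ 0.0271 -0.0312]
200 [0.0248 0.0214]
208 [0.0248 0.0024]
216 [ 0.0245 -0.0164]
red []
```

View pics/c6.png

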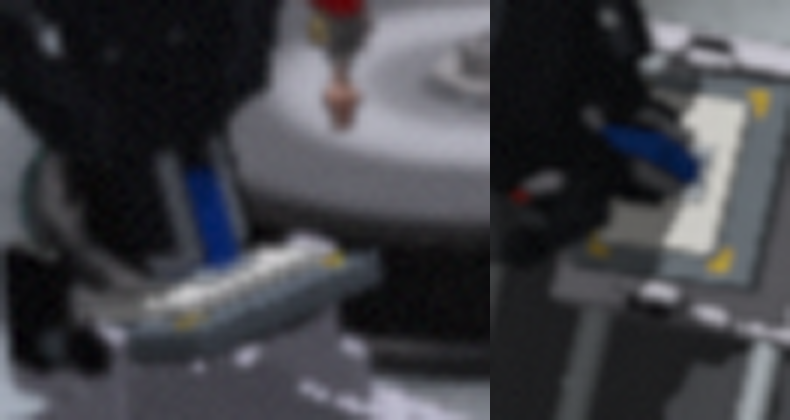

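The slide lies flush inside the marks: in the right part of the crop its right edge is at about (740,100) to (715,250). The marks have not moved, so the carriage is still at the clip. Press is 11 N and grip 36 N, so I'm handing in.

```bash
python3 -c "
from station import ticket
print(ticket.finish_job())"
```

```text
the job is handed in; nothing more can be done
None
```

I've handed the job in, with no verdict returned: at hand-in the fin was within about 1 mm of the clip's middle, and the slide was still gripped (36 N) and pressed on the 18.6° stage face at about 11 N, centred to about 0.5 mm where its edge was visible.

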